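Refit the cover of the grinder's starter box

TASK

The fuses in the grinder's grey starter box have been changed and its blue cover is lying on the bench. Put the cover back on the sloping face, handle outwards, gently and without dropping it, so that both pins come through its holes and it lies fully home and flush; then swing the keeper with the red knob all the way round to its stop, so that it points straight up the slope over the cover's lower edge. Leave the screwdrivers, the spanner and the hammer where they lie.

Things in the scene. Friction and masses are not known exactly. Their poses are not given: they have to be found in the camera images.
- housing: grey sloping-front starter box, fixed to the bench: 230 mm wide (y), 200 mm deep (x), 45 mm high in front, 145 mm at its back, with two buttons up to 16 mm high on the 27 mm flat strip along its top back edge. Its upper face slopes at 30 degrees and has a 132 by 116 mm opening on fuses and terminals. Origin at the centre of its underside, z up, its low front faces its own -x
- box_face: sloping face, the cover's seat. Origin on the surface midway between its two pins; x up the slope, y along the line of pins (left for one facing the slope from its low side), z straight out (30 degrees from vertical, leaning to the low side). It spans x -110 to 90, y -115 to 115 mm. A cover that is home has its origin here (2.5 mm play on the pins), flat on the face, its long side along y
- cover: loose blue aluminium cover, lying on the bench handle up: a plate 150 mm (x) by 190 mm (y) by 4 mm, 0.28 to 0.46 kg. Origin at the centre of its underside, z towards the handle. Two through holes 14 mm wide at x = 0, y = -78 and +78 mm; it fits either way round. Black bow handle: a bar 12 mm wide (x), 12 mm high, 106 mm long along y, on two posts at y = -48 and +48 mm; 32 mm free under the bar
- cover_grip (a point): the middle of the cover's handle bar, 42 mm above the middle of the plate's underside; axes as the cover's
- keeper (a joint): angle in rad of the keeper, a steel arm 16 mm wide that turns flat over the face about point keeper_pivot. 0 is its stop: shut, pointing straight up the slope (+x of box_face) over the cover's lower edge. It grows towards +y of box_face; 1.57 is level along +y, 2.4 the other stop; it starts at 1.5 to 2.1. Friction holds it where it is left; about 2 N at its knob turns it
- keeper_knob (a point): centre of the top of the keeper's red knob: round, 16 mm thick, standing 28 mm out of the arm along the face's z, its top 40 mm above the face, its axis 50 mm from the keeper's: at keeper angle a it is at x = -95 + 50 cos a, y = 50 sin a (mm) of box_face
- screwdriver_orange: a bystander: screwdriver with an orange handle, 200 mm long and 26 mm thick, lying on the bench; origin under its middle, x towards its blade
- screwdriver_green: a bystander: screwdriver with a green handle, 200 mm long and 26 mm thick, lying on the bench; origin under its middle, x towards its blade
- wrench: a bystander: steel combination spanner 180 mm long, 38 mm wide, 8 mm thick, lying on the bench; origin under its middle, x along it
- hammer: a bystander: hammer with a wooden handle, 260 mm long, 26 mm thick, steel head about 90 mm wide at its +x end, lying on the bench; origin under its middle
- pin_left (a point): foot, on the face, of the left steel pin (y = +78 mm of box_face): 9 mm thick, standing 14 mm out along the face's z, the last 6 mm tapering to 4 mm; axes as box_face's
- pin_right (a point): foot of the right pin (y = -78 mm of box_face), like the left one
- keeper_pivot (a point): where the keeper's axis, along the face's z, meets the face (x = -95, y = 0 mm of box_face); axes as box_face's. The arm lies 7 to 12 mm above the face and reaches 58 mm from the axis: open, it is clear of the cover's seat; shut, it passes 3 mm above a cover that is home and is blocked by one that is not
Not all that is in view belongs to the job. What is meant by the cover is not green or turquoise, and is the larger of those in its own colour.

How it is judged:
By the outcome, as a careful person would: the job done as asked, in the order asked, and still so for the second after the job is handed in, with the robot touching nothing.
It also fails if it takes over 59 s, if anything falls off the work surface, if the arm or the gripper's body presses on something with over 40 N, if the wrist force passes 120 N, or if a joint passes its speed limit or range.

ROBOT

A 6-joint arm with a two-finger parallel gripper is mounted at the origin on the work surface. World frame = base frame: x ahead of the robot, y to its left, z up, the work surface at z = 0. Lengths are in m, angles in rad, forces in N, time in s.
With the tool pointing down it reaches from about 0.35 to 0.975 m from the base axis. Payload 17.4 kg.
Tool frame: the origin (TCP) lies on the centre line of the jaws, within the pads' length; the fingertips stand 8 mm ahead of it and the grasp point (between the pads) lies 11 mm behind it (r.tip_reach is the distance from the TCP to the fingertips, in m); z points along the fingers, y is the line along which they close (so a half turn about z gives the same grasp; the last joint's range is limited). The gripper opens to 85 mm and grips with 20 to 120 N. Pads are 22 mm wide; open, the fingers measure 114 mm over their backs; the gripper's body (76 mm by 85 mm) begins 54 mm behind the grasp point. The pads swing forward as they close: fully open they stand 13 mm farther back than shut.
Start: joints at [1.095, 0.116, 1.442, -0, 1.584, -0.038], TCP at [0.286, 0.611, 0.208] pointing down, gripper open.
Joint ranges: [-2.83, 2.83], [-0.83, 2.19], [0.07, 2.5], [-1.14, 4.28], [0.01, 3], [-2.97, 2.97]. Speed limits (rad/s): [1.89, 1.89, 2.22, 3.14, 3.14, 3.14].

INTERFACE

Orientations are given as [roll, pitch, yaw] about the fixed x, y, z axes, in that order (R = Rz(yaw) Ry(pitch) Rx(roll)).
In Python, from rig import r, capture, camera_model gives the robot as it stands.
- The arm moves only by the shell command python3 -m pendant 'ROWS' [FORCE]. ROWS is JSON, a list of rows, each an object of numbers: "dx", "dy", "dz": the shift along the world's x, y, z in mm; "ax", "ay", "az": the turn, a rotation vector about the world's x, y, z in rad; "hand": the gripper's target within -1 to 1 (fully open at 1, half-way at 0, shut at -1). In form: [{"dx": .., "dy": .., "dz": .., "ax": .., "ay": .., "az": .., "hand": ..}, ...]. A call has 1 to 20 rows; each row is the pose to reach, as a shift and turn from the pose commanded when the call began; what a row does not reach only later rows make up. A row lasts 1/10 s, in which the tool goes at most 50 mm and 8.59 degrees, less where a joint would pass 70% of its speed; a pose out of reach is approached as far as the arm can. A call with a gripper value outside its range is refused whole. The fingers move at their own pace and stop on an object; FORCE is the grip in N (left out, the last holds). Time passes only in rows, so rows that repeat a pose let the fingers close. It gives the time, the measured TCP pose, the force, the opening and the grip force at its end, in the units of the state.
- r.get_obs(): the state, without advancing time (a new reading comes with each control period).
- capture(name): name is "scene" or "top" or "wrist"; returns the picture (400x640x3 uint8, blue, green, red); there is no depth.
- camera_model(name): a dict with "fovy" (degrees; the focal length in pixels is half the picture's height over the tangent of half this angle, whatever the lens; pixels are square), "cx", "cy" (the principal point, pixels), "k1" (the pictures are not rectified: a ray, as slopes to the right and down, at radius r is drawn at 1 + k1 r^2 times it, then the intrinsics apply), "rvec" (rotation vector, rad) and "tvec" (3), from world to camera coordinates, as OpenCV has them; the wrist camera has in their place "hand_eye" (4x4, takes a point from camera to tool coordinates, whose origin is the TCP and whose axes are the flange's). Camera axes: x right, y down, z forward; pixel columns grow to the right and rows downward; lengths in m; the calibration is good to about 2 mm. A picture is of the moment at which its call begins: read the wrist's pose just before it. camera_model takes no time and is no camera call.
- r.hand_in(): hands the job in; it is judged then, once.
The state is a dict: "time_s": time; "joint_positions": joint angles; "dq": joint speeds; "tau": joint torques, N m; "eef_pos": TCP position; "tcp_rot": TCP orientation; "ft_force": force on the tool from outside, world axes, zero at the start; "torque": the same for the moment, N m; "opening": finger opening in m; "grasp_force": force on a finger pad.
Only numpy, scipy, OpenCV 4.12 (cv2) and the standard library are available. Lean on these libraries where they do the work, as an engineer would, in place of code of your own. Each camera call takes 0.05 s, during which the arm holds its last target. There are 200 camera calls.

## Working session

There is one attempt and no reset: what is moved stays moved. The work goes in short steps, Python scripts to look and compute and a shell command to move; the robot and the scene stay as the last step left them, time stands still between calls to the robot, and variables do not carry over. Pictures are saved under pics/ and viewed, at most 10 in all, crops included, and the job is handed in when it is done.

```bash
ls; mkdir -p pics
cat > h.py <<'E'
import numpy as np, cv2
from rig import r, capture, camera_model
from scipy.spatial.transform import Rotation as R
def pose():
    o=r.get_obs(); T=np.eye(4); T[:3,3]=o['eef_pos']; q=np.array(o['tcp_rot'])
    T[:3,:3]=q if q.shape==(3,3) else (R.from_euler('xyz',q).as_matrix() if q.size==3 else R.from_quat(q).as_matrix()); return T
def cam(n,T=None):
    m=camera_model(n); f=200/np.tan(np.radians(m['fovy']/2))
    K=np.array([[f,0,m['cx']],[0,f,m['cy']],[0,0,1.]]); d=np.array([m['k1'],0,0,0.])
    if 'hand_eye' in m: W=(pose() if T is None else T)@np.array(m['hand_eye'])
    else:
        W=np.eye(4); W[:3,:3]=cv2.Rodrigues(np.array(m['rvec'],float))[0]; W[:3,3]=np.array(m['tvec']).ravel(); W=np.linalg.inv(W)
    return K,d,W
def ray(c,uv):
    K,d,W=c; s=cv2.undistortPoints(np.array(uv,float).reshape(-1,1,2),K,d)[:,0]
    v=np.c_[s,np.ones(len(s))]@W[:3,:3].T; return W[:3,3],v/np.linalg.norm(v,axis=1,keepdims=True)
def onplane(c,uv,p,n=(0,0,1)):
    o,v=ray(c,uv); n=np.array(n,float); return o+v*(((np.array(p)-o)@n)/(v@n))[:,None]
def cross(c1,u1,c2,u2):
    a,v=ray(c1,u1); b,w=ray(c2,u2); out=[]
    for x,y in zip(v,w):
        t=np.linalg.lstsq(np.c_[x,-y],b-a,rcond=None)[0]; p,q=a+t[0]*x,b+t[1]*y; out.append(np.r_[(p+q)/2,np.linalg.norm(p-q)])
    return np.array(out)
def proj(c,P):
    K,d,W=c; V=np.linalg.inv(W); return cv2.projectPoints(np.array(P,float).reshape(-1,1,3),cv2.Rodrigues(V[:3,:3])[0],V[:3,3],K,d)[0][:,0]
E
python3 - <<'E'
from h import *
np.set_printoptions(precision=4,suppress=True)
o=r.get_obs();print(o)
a=capture('scene');b=capture('top')
cv2.imwrite('pics/scene.png',a);cv2.imwrite('pics/top.png',b)
for n in('scene','top','wrist'):print(n,camera_model(n))
E
```

```text
pics
{'time_s': 0.0, 'joint_positions': array([ 1.0952,  0.1165,  1.4423,  0.    ,  1.584 , -0.0378]), 'dq': array([-0.0007, -0.0003,  0.0003, -0.0013,  0.0019,  0.0018]), 'tau': array([  0.0013, -73.1992, -63.2488,   0.    ,   0.0063,   0.    ]), 'eef_pos': array([0.2861, 0.6111, 0.2073]), 'tcp_rot': array([-3.1404, -0.0001,  2.7038]), 'ft_force': array([-0.1712, -0.5345,  1.2785]), 'torque': array([-0.0134,  0.0099, -0.0384]), 'grasp_force': 0.0, 'opening': 0.08547262241560889}
scene {'fovy': 53.655100044874736, 'cx': 320.75684952602796, 'cy': 195.4420798519872, 'k1': -0.08545223794876079, 'rvec': array([ 1.2735,  2.247 , -0.9714]), 'tvec': array([ 0.2181, -0.2135,  1.7554])}
top {'fovy': 42.033588560449935, 'cx': 316.1817402421006, 'cy': 194.27839244160938, 'k1': -0.10093537691530345, 'rvec': array([ 2.1709, -2.186 ,  0.0921]), 'tvec': array([0.0399, 0.5036, 1.6284])}
wrist {'fovy': 64.06915038385607, 'cx': 320.51147301296055, 'cy': 197.76856778977927, 'k1': -0.045034962305573294, 'hand_eye': array([[-0.0006, -0.9572, -0.2896,  0.0743],
       [ 1.    , -0.0007,  0.0003, -0.0003],
       [-0.0005, -0.2896,  0.9572, -0.165 ],
       [ 0.    ,  0.    ,  0.    ,  1.    ]])}
```

View pics/scene.png

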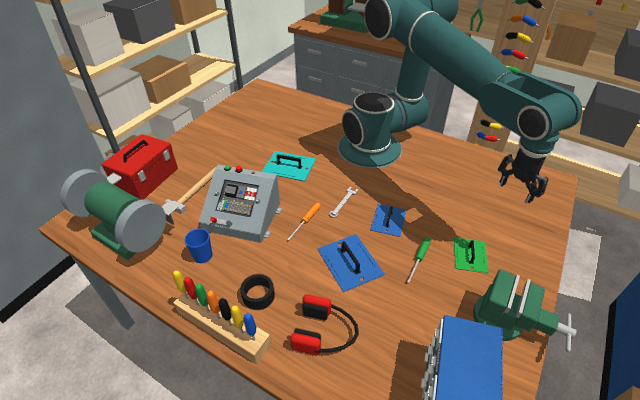

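View pics/top.png

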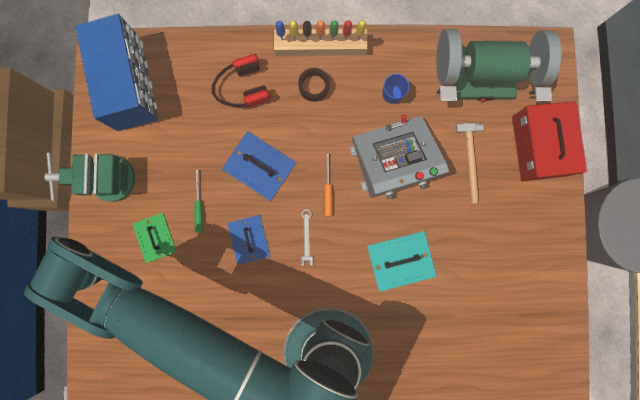

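The top view shows the housing at (400,157), with its knob side (404,120) facing away from the robot. Two plates are blue: a large one at (260,165) and a small one at (248,240). The other plates are turquoise (402,262) and green (154,238). The large blue one fits the description. I'll measure it and confirm with a crop.

Run:
```python
from h import *
np.set_printoptions(precision=4,suppress=True)
b=cv2.imread('pics/top.png');c=cam('top')
hsv=cv2.cvtColor(b,cv2.COLOR_BGR2HSV)
m=cv2.inRange(hsv,(105,110,60),(125,255,255))
m=cv2.morphologyEx(m,cv2.MORPH_CLOSE,np.ones((9,9)))
for k in cv2.findContours(m,cv2.RETR_EXTERNAL,cv2.CHAIN_APPROX_NONE)[0]:
    if cv2.contourArea(k)<600 or cv2.contourArea(k)>8000: continue
    w=onplane(c,k[:,0],(0,0,.004))
    bx=cv2.minAreaRect((w[:,:2]*1000).astype(np.float32)); print(cv2.boundingRect(k),bx)
# red knob and grey housing
m=cv2.inRange(hsv,(0,150,110),(8,255,255))|cv2.inRange(hsv,(172,150,110),(180,255,255)); n,l,s,ce=cv2.connectedComponentsWithStats(m)
for i in range(1,n):
    if s[i,4]>5 and 340<ce[i,0]<460: print('red',ce[i],s[i])
A=cv2.resize(b[115:260,210:310],None,fx=4,fy=4,interpolation=cv2.INTER_CUBIC)
B=cv2.resize(b[105:205,340:460],None,fx=3.3,fy=3.3,interpolation=cv2.INTER_CUBIC)
o=np.zeros((600,800,3),np.uint8);o[:580,:400]=A;o[:B.shape[0],400:400+B.shape[1]]=B[:,:400]
a=cv2.imread('pics/scene.png');S=cv2.resize(a[155:245,190:290],None,fx=2.9,fy=2.9,interpolation=cv2.INTER_CUBIC);o[335:335+S.shape[0],405:405+S.shape[1]]=S[:265]
cv2.imwrite('pics/crop1.png',o)
```

```text
(228, 216, 41, 48) ((362.590576171875, 253.78244018554688), (133.0686492919922, 106.05765533447266), 13.799673080444336)
(0, 200, 38, 200) ((166.02798461914062, 1018.6888427734375), (656.875732421875, 134.47781372070312), 0.8291105628013611)
(223, 131, 73, 69) ((600.3204956054688, 221.77105712890625), (186.8354034423828, 147.61807250976562), 56.70148468017578)
(76, 14, 77, 116) ((917.140625, 726.7811889648438), (406.418701171875, 184.46017456054688), 19.701263427734375)
red [346.6981  26.0377] [344  21   7  13  53]
red [403.0769 118.0256] [401 114   5   9  39]
red [393.7143 161.5714] [393 160   3   4   7]
red [385.  164.5] [384 163   3   4   8]
red [419.2   175.075] [416 172   7   7  40]
```

View pics/crop1.png

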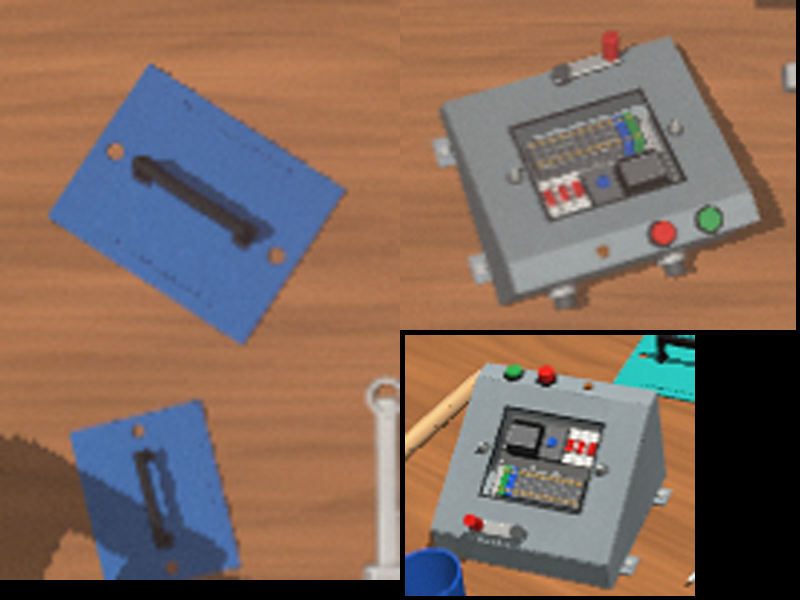

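The crop confirms the large blue cover: top view (260,165), measured 187x148 mm, centre (0.600, 0.222), long side at 56.7°. The other blue plate is only 133x106 mm. The pins show in the top view at about (375,158) and (423,144), and the knob is on the far side. Next I'll move over the cover and compute the box pose.

```bash
python3 -m pendant '[{"dx":314,"dy":-389,"dz":20,"az":-1.714,"hand":1},{"dx":314,"dy":-389,"dz":20,"az":-1.714,"hand":1},{"dx":314,"dy":-389,"dz":20,"az":-1.714,"hand":1},{"dx":314,"dy":-389,"dz":20,"az":-1.714,"hand":1},{"dx":314,"dy":-389,"dz":20,"az":-1.714,"hand":1},{"dx":314,"dy":-389,"dz":20,"az":-1.714,"hand":1},{"dx":314,"dy":-389,"dz":20,"az":-1.714,"hand":1},{"dx":314,"dy":-389,"dz":20,"az":-1.714,"hand":1},{"dx":314,"dy":-389,"dz":20,"az":-1.714,"hand":1},{"dx":314,"dy":-389,"dz":20,"az":-1.714,"hand":1},{"dx":314,"dy":-389,"dz":20,"az":-1.714,"hand":1},{"dx":314,"dy":-389,"dz":20,"az":-1.714,"hand":1},{"dx":314,"dy":-389,"dz":20,"az":-1.714,"hand":1},{"dx":314,"dy":-389,"dz":20,"az":-1.714,"hand":1},{"dx":314,"dy":-389,"dz":20,"az":-1.714,"hand":1},{"dx":314,"dy":-389,"dz":20,"az":-1.714,"hand":1}]'
python3 - <<'E'
from h import *
np.set_printoptions(precision=4,suppress=True)
t=cam('top');s=cam('scene')
pt=[(423.3,143.8),(375.2,158)];ps=[(216.9,194),(257.2,201.2)]
print(onplane(t,pt,(0,0,.106)),onplane(s,ps,(0,0,.106)));print(cross(t,pt,s,ps))
T=pose();print(T)
w=capture('wrist');cv2.imwrite('pics/w1.png',w)
c=cam('wrist',T);np.save('T1.npy',T)
m=cv2.inRange(cv2.cvtColor(w,cv2.COLOR_BGR2HSV),(105,110,50),(125,255,255));m=cv2.morphologyEx(m,cv2.MORPH_CLOSE,np.ones((25,25)))
for k in cv2.findContours(m,cv2.RETR_EXTERNAL,cv2.CHAIN_APPROX_NONE)[0]:
    if cv2.contourArea(k)>3000: print(cv2.boundingRect(k),cv2.minAreaRect((onplane(c,k[:,0],(0,0,.004))[:,:2]*1000).astype(np.float32)))
E
```

```text
[[ 0.6488 -0.291   0.106 ]
 [ 0.6057 -0.1431  0.106 ]] [[ 0.6516 -0.2891  0.106 ]
 [ 0.6074 -0.1429  0.106 ]]
[[ 0.6494 -0.2917  0.1029  0.0002]
 [ 0.6062 -0.1436  0.1046  0.0008]]
[[-0.9057  0.424  -0.0005  0.2861]
 [ 0.424   0.9057 -0.0009  0.6112]
 [ 0.     -0.001  -1.      0.2073]
 [ 0.      0.      0.      1.    ]]
(529, 0, 111, 102) ((293.1120300292969, 932.1878662109375), (145.74765014648438, 106.77136993408203), 67.76029968261719)invalid input
```

View pics/w1.png

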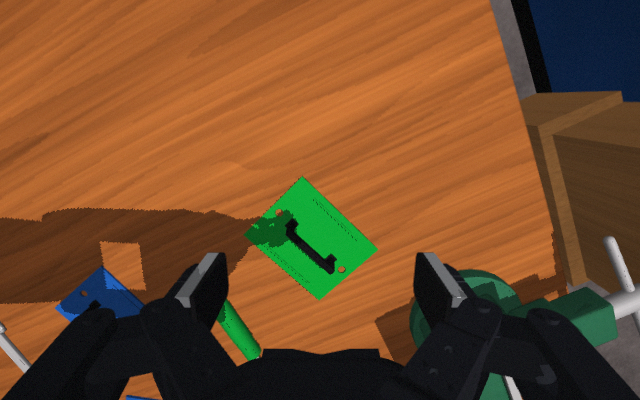

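The wrist view shows the arm still at its start, over the green plate (310,240), because the call was refused as "invalid input". I'll retry with all the fields given.

```bash
python3 -m pendant '[{"dx":314,"dy":-389,"dz":20,"ax":0,"ay":0,"az":-1.714,"hand":1},{"dx":314,"dy":-389,"dz":20,"ax":0,"ay":0,"az":-1.714,"hand":1},{"dx":314,"dy":-389,"dz":20,"ax":0,"ay":0,"az":-1.714,"hand":1},{"dx":314,"dy":-389,"dz":20,"ax":0,"ay":0,"az":-1.714,"hand":1},{"dx":314,"dy":-389,"dz":20,"ax":0,"ay":0,"az":-1.714,"hand":1},{"dx":314,"dy":-389,"dz":20,"ax":0,"ay":0,"az":-1.714,"hand":1},{"dx":314,"dy":-389,"dz":20,"ax":0,"ay":0,"az":-1.714,"hand":1},{"dx":314,"dy":-389,"dz":20,"ax":0,"ay":0,"az":-1.714,"hand":1},{"dx":314,"dy":-389,"dz":20,"ax":0,"ay":0,"az":-1.714,"hand":1},{"dx":314,"dy":-389,"dz":20,"ax":0,"ay":0,"az":-1.714,"hand":1},{"dx":314,"dy":-389,"dz":20,"ax":0,"ay":0,"az":-1.714,"hand":1},{"dx":314,"dy":-389,"dz":20,"ax":0,"ay":0,"az":-1.714,"hand":1},{"dx":314,"dy":-389,"dz":20,"ax":0,"ay":0,"az":-1.714,"hand":1},{"dx":314,"dy":-389,"dz":20,"ax":0,"ay":0,"az":-1.714,"hand":1},{"dx":314,"dy":-389,"dz":20,"ax":0,"ay":0,"az":-1.714,"hand":1},{"dx":314,"dy":-389,"dz":20,"ax":0,"ay":0,"az":-1.714,"hand":1}]' || python3 -m pendant --help
```

```text
time_s: 1.75
eef_pos: [0.6, 0.2226, 0.2281]
tcp_rot: [3.142, -0.0, 0.991]
ft_force: [0.3, -0.1, -0.7]
opening: 0.0855
grasp_force: 0.0
```

```bash
cat > holes.py <<'E'
from h import *
np.set_printoptions(precision=4,suppress=True)
T=pose();w=capture('wrist');c=cam('wrist',T);print(T)
cv2.imwrite('pics/w2.png',w)
m=cv2.inRange(cv2.cvtColor(w,cv2.COLOR_BGR2HSV),(100,90,30),(130,255,255))
ks,hi=cv2.findContours(m,cv2.RETR_CCOMP,cv2.CHAIN_APPROX_NONE)
for k,h in zip(ks,hi[0]):
    a=cv2.contourArea(k)
    if a>5000: print('plate',cv2.boundingRect(k),cv2.minAreaRect((onplane(c,k[:,0],(0,0,.004))[:,:2]*1000).astype(np.float32)))
    elif h[3]>=0 and a>40: p=onplane(c,k[:,0],(0,0,.003));print('hole',k[:,0].mean(0),a,(p.max(0)+p.min(0))/2,np.ptp(p,axis=0))
E
python3 holes.py
```

```text
[[ 0.5475  0.8368  0.0001  0.6   ]
 [ 0.8368 -0.5475  0.      0.2226]
 [ 0.      0.     -1.      0.2281]
 [ 0.      0.      0.      1.    ]]
plate (101, 179, 122, 118) ((363.3254089355469, 253.4932403564453), (136.7591094970703, 107.74940490722656), 13.792966842651367)
hole [155.2302 244.9524] 512.0 [0.3502 0.2523 0.003 ] [0.1038 0.0344 0.    ]
hole [184.2609 211.7826] 52.5 [0.4169 0.2671 0.003 ] [0.0113 0.0114 0.    ]
plate (257, 85, 129, 152) ((598.6255493164062, 221.2653045654297), (189.20399475097656, 149.620849609375), 56.5031623840332)
hole [320.0667 223.5333] 95.0 [0.5559 0.1567 0.003 ] [0.0151 0.0153 0.    ]
hole [320.4215 166.3318] 1206.5 [0.5969 0.2175 0.003 ] [0.0801 0.1103 0.    ]
hole [320.5833  99.5278] 133.0 [0.6415 0.2862 0.003 ] [0.0155 0.0152 0.    ]
```

View pics/w2.png

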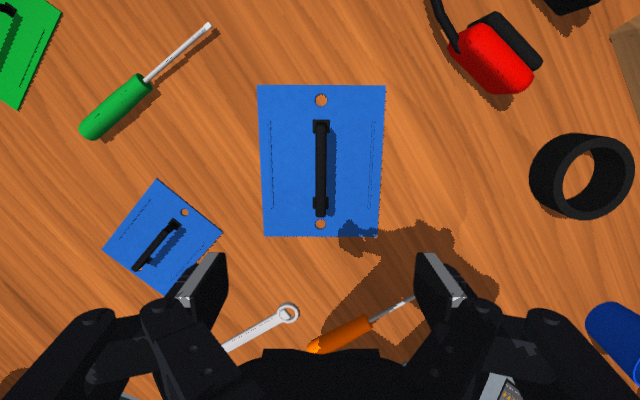

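The view shows the cover straight ahead, with holes at (320,223) and (320,99) 155 mm apart (expected 156), so its centre is (0.5987, 0.2215). I'll go down and grip.

```bash
python3 -m pendant '[{"dx":-1,"dy":-1,"dz":-45,"ax":0,"ay":0,"az":0,"hand":1},{"dx":-1,"dy":-1,"dz":-90,"ax":0,"ay":0,"az":0,"hand":0.6},{"dx":-1,"dy":-1,"dz":-130,"ax":0,"ay":0,"az":0,"hand":0.4},{"dx":-1,"dy":-1,"dz":-160,"ax":0,"ay":0,"az":0,"hand":0.2},{"dx":-1,"dy":-1,"dz":-185,"ax":0,"ay":0,"az":0,"hand":0},{"dx":-1,"dy":-1,"dz":-197,"ax":0,"ay":0,"az":0,"hand":0},{"dx":-1,"dy":-1,"dz":-197,"ax":0,"ay":0,"az":0,"hand":0},{"dx":-1,"dy":-1,"dz":-197,"ax":0,"ay":0,"az":0,"hand":-1},{"dx":-1,"dy":-1,"dz":-197,"ax":0,"ay":0,"az":0,"hand":-1},{"dx":-1,"dy":-1,"dz":-197,"ax":0,"ay":0,"az":0,"hand":-1},{"dx":-1,"dy":-1,"dz":-197,"ax":0,"ay":0,"az":0,"hand":-1},{"dx":-1,"dy":-1,"dz":-197,"ax":0,"ay":0,"az":0,"hand":-1},{"dx":-1,"dy":-1,"dz":-197,"ax":0,"ay":0,"az":0,"hand":-1},{"dx":-1,"dy":-1,"dz":-197,"ax":0,"ay":0,"az":0,"hand":-1}]' 70
```

```text
time_s: 3.2
eef_pos: [0.5992, 0.2214, 0.031]
tcp_rot: [-3.142, -0.0, 0.99]
ft_force: [-0.5, -0.3, 0.8]
opening: 0.0003
grasp_force: 0.0
```

The fingers closed on nothing, so I'll look.

Run:
```python
from h import *
w=capture('wrist');s=capture('scene')
S=cv2.resize(s[150:310,280:480],None,fx=2,fy=2,interpolation=cv2.INTER_CUBIC)
o=np.zeros((400+200,800,3),np.uint8);o[:320,400:]=S;o[320:570,:400]=cv2.resize(w,(400,250));cv2.imwrite('pics/w3.png',o)
t=capture('top');o[:320,:400]=cv2.resize(t[100:260,180:380],None,fx=2,fy=2,interpolation=cv2.INTER_CUBIC);cv2.imwrite('pics/w3.png',o)
print(r.tip_reach,r.get_obs()['opening'])
```

```text
0.008 -0.00029658254591497386
```

View pics/w3.png

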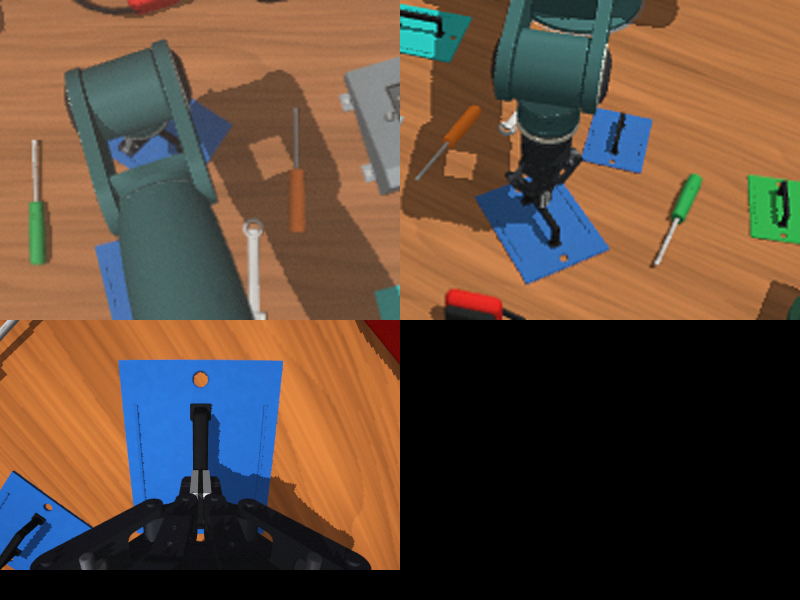

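Run:
```python
from h import *
w=capture('wrist');s=capture('scene')
o=np.zeros((600,800,3),np.uint8)
o[:480,:480]=cv2.resize(w[200:360,240:400],None,fx=3,fy=3,interpolation=cv2.INTER_CUBIC)
o[:480,480:800]=cv2.resize(s[215:295,330:383],(320,480),interpolation=cv2.INTER_CUBIC);cv2.imwrite('pics/w4.png',o)
print(r.get_obs())
```

```text
{'time_s': 3.45, 'joint_positions': array([3.13932034e-01, 1.40184423e-01, 1.70919742e+00, 1.01068373e-05,
       1.29229477e+00, 8.94894365e-01]), 'dq': array([ 0.00047667,  0.00270493,  0.00246485,  0.00131374, -0.00013713,
        0.00040965]), 'tau': array([-3.52240444e-03, -7.04219985e+01, -5.84510815e+01, -4.98839540e-05,
        1.09608478e-03, -2.75177734e-05]), 'eef_pos': array([0.59913897, 0.22133505, 0.0309488 ]), 'tcp_rot': array([-3.14153255e+00,  5.94186643e-05,  9.89831219e-01]), 'ft_force': array([-0.08636854,  0.2753444 , -0.26399624]), 'torque': array([ 0.05679463,  0.04472078, -0.03754979]), 'grasp_force': 0.0, 'opening': -0.00029963827016909924}
```

View pics/w4.png

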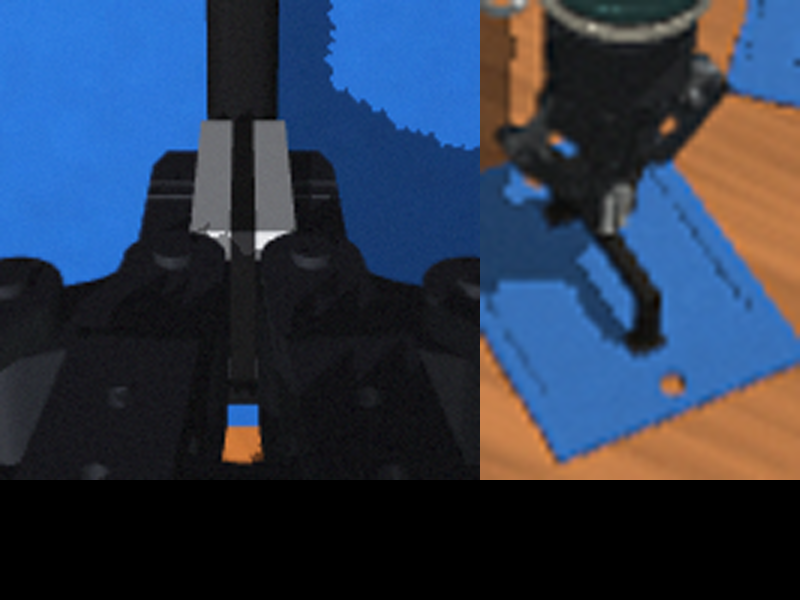

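Run:
```python
from h import *
np.set_printoptions(precision=1,suppress=True)
T=pose();c=cam('wrist',T)
def P(x,y,z): return ((proj(c,(T@np.array([x,y,z,1]))[:3])[0]-[240,200])*3)
for x in(.011,-.011):
  for y in(-.006,0,.006):
    print(x,y,'tip',P(x,y,.008),'grasp',P(x,y,-.011),'bartop',P(x,y,.031-.048),'z-30',P(x,y,-.03))
print('post48',P(.048,0,-.017), P(.048,.006,-.017),P(.03,.006,-.017),P(.03,-.006,-.017))
```

```text
0.011 -0.006 tip [213.6  43.4] grasp [210.6  80.6] bartop [209.6  94.1] z-30 [207.  126.9]
0.011 0 tip [244.9  43.4] grasp [245.4  80.6] bartop [245.6  94.1] z-30 [246.1 126.9]
0.011 0.006 tip [276.3  43.3] grasp [280.2  80.5] bartop [281.7  94. ] z-30 [285.2 126.8]
-0.011 -0.006 tip [214.6 148. ] grasp [211.9 194.8] bartop [210.9 211.6] z-30 [208.6 252.4]
-0.011 0 tip [244.9 148. ] grasp [245.4 194.7] bartop [245.6 211.6] z-30 [246.  252.4]
-0.011 0.006 tip [275.1 148. ] grasp [278.8 194.7] bartop [280.2 211.5] z-30 [283.4 252.3]
post48 [ 245.8 -126.9] [ 284.4 -126.9] [283.1 -15.6] [208.4 -15.6]
```

The pads' front edge at crop row 120 projects to about 30 mm behind the TCP, so the fingers closed above the bar, which explains the zero force and 0 opening. The tips are really about 38 mm farther back than stated. I'll open and go lower in small steps, watching the force.

```bash
python3 -m pendant '[{"dx":0,"dy":0,"dz":0,"ax":0,"ay":0,"az":0,"hand":-0.2},{"dx":0,"dy":0,"dz":0,"ax":0,"ay":0,"az":0,"hand":-0.2},{"dx":0,"dy":0,"dz":0,"ax":0,"ay":0,"az":0,"hand":-0.2},{"dx":0,"dy":0,"dz":-5,"ax":0,"ay":0,"az":0,"hand":-0.2},{"dx":0,"dy":0,"dz":-10,"ax":0,"ay":0,"az":0,"hand":-0.2},{"dx":0,"dy":0,"dz":-15,"ax":0,"ay":0,"az":0,"hand":-0.2},{"dx":0,"dy":0,"dz":-15,"ax":0,"ay":0,"az":0,"hand":-0.2}]'
python3 -m pendant '[{"dx":0,"dy":0,"dz":-2,"ax":0,"ay":0,"az":0,"hand":-0.2},{"dx":0,"dy":0,"dz":-4,"ax":0,"ay":0,"az":0,"hand":-0.2},{"dx":0,"dy":0,"dz":-5,"ax":0,"ay":0,"az":0,"hand":-0.2},{"dx":0,"dy":0,"dz":-5,"ax":0,"ay":0,"az":0,"hand":-0.2}]'
python3 - <<'E'
from h import *
w=capture('wrist');cv2.imwrite('pics/w5.png',cv2.resize(w[200:360,220:420],None,fx=3,fy=3,interpolation=cv2.INTER_CUBIC))
E
```

```text
time_s: 4.15
eef_pos: [0.5987, 0.2212, 0.0148]
tcp_rot: [-3.141, 0.001, 0.99]
ft_force: [-0.6, 0.7, 0.2]
opening: 0.0345
grasp_force: 0.0
time_s: 4.55
eef_pos: [0.5991, 0.2213, 0.0109]
tcp_rot: [-3.142, 0.0, 0.99]
ft_force: [0.2, 0.2, 0.7]
opening: 0.034
grasp_force: 0.0
```

View pics/w5.png

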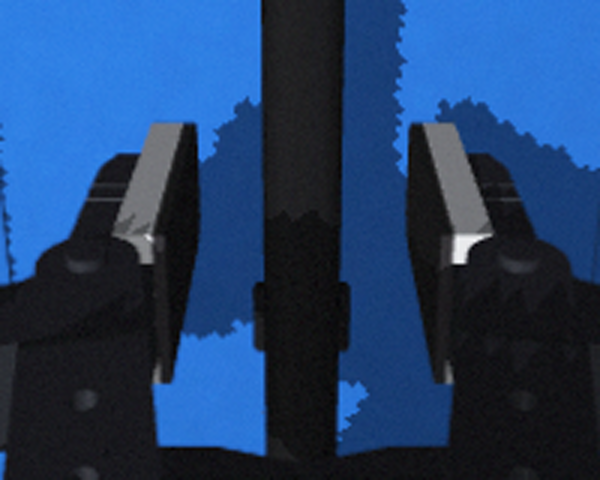

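The view shows the pads straddling the bar (black bar at column 300, pads at 180 and 430), with the tips roughly level with the bar's underside and no contact. I'll go 9 mm lower and close.

```bash
python3 -m pendant '[{"dx":0,"dy":0,"dz":-5,"ax":0,"ay":0,"az":0,"hand":-0.2},{"dx":0,"dy":0,"dz":-9,"ax":0,"ay":0,"az":0,"hand":-0.2},{"dx":0,"dy":0,"dz":-9,"ax":0,"ay":0,"az":0,"hand":-1},{"dx":0,"dy":0,"dz":-9,"ax":0,"ay":0,"az":0,"hand":-1},{"dx":0,"dy":0,"dz":-9,"ax":0,"ay":0,"az":0,"hand":-1},{"dx":0,"dy":0,"dz":-9,"ax":0,"ay":0,"az":0,"hand":-1},{"dx":0,"dy":0,"dz":-9,"ax":0,"ay":0,"az":0,"hand":-1},{"dx":0,"dy":0,"dz":-9,"ax":0,"ay":0,"az":0,"hand":-1}]' 80
```

```text
time_s: 5.4
eef_pos: [0.5991, 0.2213, 0.0019]
tcp_rot: [-3.141, 0.0, 0.99]
ft_force: [0.4, 0.2, -3.3]
opening: 0.0106
grasp_force: 77.9
```

The handle is gripped: opening 10.6 mm, 78 N. I'll lift and move beside the box, where the wrist camera can see the pins past the plate.

```bash
python3 -m pendant '[{"dx":0,"dy":0,"dz":10,"ax":0,"ay":0,"az":0,"hand":-1},{"dx":0,"dy":0,"dz":30,"ax":0,"ay":0,"az":0,"hand":-1},{"dx":0,"dy":0,"dz":60,"ax":0,"ay":0,"az":0,"hand":-1},{"dx":0,"dy":0,"dz":95,"ax":0,"ay":0,"az":0,"hand":-1},{"dx":0,"dy":0,"dz":130,"ax":0,"ay":0,"az":0,"hand":-1},{"dx":-15,"dy":-25,"dz":165,"ax":0,"ay":0,"az":0,"hand":-1},{"dx":-33,"dy":-55,"dz":200,"ax":0,"ay":0,"az":0,"hand":-1},{"dx":-51,"dy":-85,"dz":230,"ax":0,"ay":0,"az":0,"hand":-1},{"dx":-75,"dy":-125,"dz":255,"ax":0,"ay":0,"az":0,"hand":-1},{"dx":-96,"dy":-160,"dz":275,"ax":0,"ay":0,"az":0,"hand":-1},{"dx":-120,"dy":-200,"dz":290,"ax":0,"ay":0,"az":0,"hand":-1},{"dx":-145,"dy":-243,"dz":300,"ax":0,"ay":0,"az":0,"hand":-1},{"dx":-165,"dy":-277,"dz":300,"ax":0,"ay":0,"az":0,"hand":-1},{"dx":-177,"dy":-297,"dz":300,"ax":0,"ay":0,"az":0,"hand":-1},{"dx":-179,"dy":-301,"dz":300,"ax":0,"ay":0,"az":0,"hand":-1},{"dx":-179,"dy":-301,"dz":300,"ax":0,"ay":0,"az":0,"hand":-1},{"dx":-179,"dy":-301,"dz":300,"ax":0,"ay":0,"az":0,"hand":-1},{"dx":-179,"dy":-301,"dz":300,"ax":0,"ay":0,"az":0,"hand":-1}]' 80
python3 - <<'E'
from h import *
np.set_printoptions(precision=4,suppress=True)
T=pose();w=capture('wrist');np.save('T6.npy',T);cv2.imwrite('pics/w6.png',w)
c=cam('wrist',T);print(proj(c,[(.6494,-.2917,.106),(.6062,-.1436,.106)]))
m=cv2.inRange(cv2.cvtColor(w,cv2.COLOR_BGR2HSV),(100,90,30),(130,255,255))
ks,hi=cv2.findContours(m,cv2.RETR_CCOMP,cv2.CHAIN_APPROX_NONE)
V=np.linalg.inv(T); n=T[:3,2]; p0=(T@[0,0,-.001,1])[:3]
for k,h in zip(ks,hi[0]):
    a=cv2.contourArea(k)
    q=onplane(c,k[:,0],p0,n)@V[:3,:3].T+V[:3,3]
    if a>3000 or (h[3]>=0 and a>100): print(a,cv2.boundingRect(k),q.min(0),q.max(0))
cv2.imwrite('pics/w6v.png',w)
E
```

```text
time_s: 7.2
eef_pos: [0.4205, -0.0789, 0.302]
tcp_rot: [-3.141, -0.0, 0.991]
ft_force: [-1.0, -0.5, -4.0]
opening: 0.0104
grasp_force: 78.2
[[571.041  210.889 ]
 [490.8813 126.7179]]
58573.5 (165, 56, 313, 245) [-0.0405 -0.0759 -0.001 ] [ 0.0945  0.075  -0.001 ]
704.0 (306, 77, 30, 32) [ 0.0702 -0.0078 -0.001 ] [ 0.0847  0.0065 -0.001 ]
```

View pics/w6v.png

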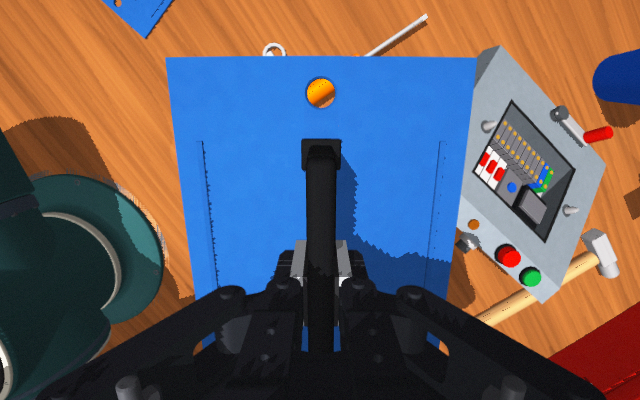

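The view shows the cover held square (hole at tool x 77.5, y -0.7 mm). The box is visible past it, with pins at about (489,126) and (569,210). I'll refine those.

Run:
```python
from h import *
w=cv2.imread('pics/w6.png').astype(int)
for u,v in((489,126),(570,210)):
    print(u-11,v-9); 
    for row in w[v-9:v+10,u-11:u+12].sum(2)//3: print(' '.join('%3d'%x for x in row))
```

```text
478 117
175 173 176 171 172 174 175 176 173 174 172 173 174 174 178 176 174 176 173 176 176 175 167
173 174 171 173 175 174 177 174 174 173 173 172 173 173 176 176 177 177 177 175 176 171 151
171 172 173 174 172 176 169 166 169 173 175 174 173 174 175 176 178 177 177 175 175 168 106
173 169 172 171 165 145 132 127 137 158 171 160 157 161 161 157 169 183 179 177 178 154  52
172 172 172 162 130 106  97  97 102 120 143 144 144 149 151 150 170 194 190 179 176 102  34
173 172 170 145  98  92  93  96 114 125 139 154 163 167 176 181 194 203 203 185 149  31  41
176 175 163 118  93  98 111 129 143 161 170 179 187 194 199 207 214 212 204 172  75  34  54
173 175 159  95  91 111 147 161 168 177 183 190 196 206 213 219 220 209 194 114  32  38  82
174 173 160  90  96 134 169 179 184 188 195 197 203 208 215 209 202 179 158  57  35  46 121
173 173 158  92 102 142 181 188 193 195 199 201 202 205 197 181 166 165 111  37  33  83 135
174 175 162 103  96 138 189 190 191 194 194 193 189 181 165 136 159 157  68  34  49 121 131
173 174 165 120  95 117 167 186 186 182 176 172 162 143 139 149 173 118  47  35 
[... 1711 characters left out ...]
 190 192 191 192 194 195 190 209 172 172 171 174 171 171
171 173 173 171 115  98 130 169 167 167 164 171 175 173 167 165 174 174 172 172 171 174 173
172 170 172 170 144 103  93  94  96 101 102 146 171 174 172 172 173 175 172 170 172 170 173
173 172 171 171 172 131  99  91  90  95 124 158 168 171 171 169 170 174 171 171 172 170 170
172 170 171 170 172 174 127 109 113 127 159 170 173 169 172 170 170 173 172 172 172 172 170
173 171 172 170 172 172 169 152 163 171 171 171 171 169 167 169 172 170 173 170 172 169 173
173 171 170 170 172 170 171 171 174 173 171 169 171 168 170 168 170 173 171 171 172 172 173
172 170 170 167 170 170 171 170 175 173 172 172 172 170 168 174 175 172 171 171 172 174 173
```

```bash
cat > box.py <<'E'
from h import *
np.set_printoptions(precision=4,suppress=True)
T=np.load('T6.npy');c=cam('wrist',T)
f=onplane(c,[(566.2,210.3),(485.8,126.7)],(0,0,.1005))
d=f[0]-f[1];print('feet L,R',f,'dist',np.linalg.norm(d))
y=d/np.linalg.norm(d);y[2]=0;y/=np.linalg.norm(y); h=np.cross(y,[0,0,1]) # up-slope horizontal
O=f.mean(0);O[2]=.1
x=h*np.cos(np.pi/6)+np.array([0,0,.5]);z=np.cross(x,y);B=np.eye(4);B[:3,:3]=np.c_[x,y,z];B[:3,3]=O
print(B,'tips proj',proj(c,[B[:3,3]+B[:3,:3]@[0,s*.078,.013] for s in(1,-1)]))
np.save('B.npy',B)
t=cam('top');print('top feet',proj(t,f), 'knobpivot top', proj(t,(B@[-.095,0,.012,1])[:3]))
# knob from top view at top centre pixel, keeper angle
for a in (1.4,1.5,1.6,1.7,1.8,1.9,2.0,2.1): print(a,proj(t,(B@[-.095+.05*np.cos(a),.05*np.sin(a),.034,1])[:3]),proj(c,(B@[-.095+.05*np.cos(a),.05*np.sin(a),.026,1])[:3]))
E
python3 box.py
python3 - <<'E'
from h import *
w=cv2.imread('pics/w6.png');hsv=cv2.cvtColor(w,cv2.COLOR_BGR2HSV)
m=cv2.inRange(hsv,(0,150,80),(8,255,255))|cv2.inRange(hsv,(172,150,80),(180,255,255));n,l,s,ce=cv2.connectedComponentsWithStats(m)
print([(ce[i],s[i]) for i in range(1,n) if s[i,4]>60])
E
```

```text
feet L,R [[ 0.6472 -0.2916  0.1005]
 [ 0.6034 -0.1423  0.1005]] dist 0.15555585803092814
[[-0.8311  0.2813  0.4798  0.6253]
 [-0.2436 -0.9596  0.1406 -0.2169]
 [ 0.5     0.      0.866   0.1   ]
 [ 0.      0.      0.      1.    ]] tips proj [[576.7681 209.4088]
 [494.7901 122.7952]]
top feet [[423.1455 144.6266]
 [374.7532 159.0192]] knobpivot top [[388.6275 127.1082]]
1.4 [[404.4097 119.9696]] [[594.8303 139.7614]]
1.5 [[404.0377 118.7936]] [[596.1629 137.2523]]
1.6 [[403.5111 117.6585]] [[597.2666 134.4825]]
1.7 [[402.8361 116.5752]] [[598.134  131.4807]]
1.8 [[402.02   115.5542]] [[598.7598 128.2769]]
1.9 [[401.0717 114.6053]] [[599.1407 124.9017]]
2.0 [[400.001  113.7372]] [[599.2755 121.3868]]
2.1 [[398.8189 112.9582]] [[599.1647 117.7642]]
[(array([598.07202216, 134.31855956]), array([583, 126,  31,  18, 361], dtype=int32)), (array([484.13095238, 159.01190476]), array([479, 152,  11,  14,  84], dtype=int32)), (array([491.11702128, 166.18085106]), array([486, 160,  11,  13,  94], dtype=int32)), (array([498.73737374, 173.90909091]), array([493, 167,  12,  14,  99], dtype=int32)), (array([508.75208914, 256.40947075]), array([498, 246,  23,  21, 359], dtype=int32)), (array([608.17696293, 356.18393782]), array([ 547,  302,   93,   98, 5018], dtype=int32))]
```

The box pose is consistent: pins 155.6 mm apart, tips reprojecting within 1 px, keeper angle about 1.6. Now I'll compute the placing moves.

```bash
cat > tgt.py <<'E'
from h import *
np.set_printoptions(precision=4,suppress=True)
B=np.load('B.npy');T=pose()
Rt=np.c_[-B[:3,1],-B[:3,0],-B[:3,2]]
off=np.array([-.0005,-.0006,.0019])
def tgt(h,dx=0,dy=0): return B[:3,3]+B[:3,:3]@[dx,dy,h]-Rt@off
if __name__=='__main__':
    print('rotvec',R.from_matrix(Rt@T[:3,:3].T).as_rotvec(),'obs',T[:3,3]*1000)
    for h in(.18,.1,.04,.02,0): print(h,tgt(h)*1000,(tgt(h)-T[:3,3])*1000)
    # held cover in box frame
    P=np.linalg.inv(B)@np.r_[T[:3,3]+T[:3,:3]@off,1]; print('cover origin in box mm',P[:3]*1000)
E
python3 tgt.py
```

```text
rotvec [0.0792 0.5337 0.8445] obs [420.5108 -78.9593 301.936 ]
0.18 [ 712.9538 -190.733   257.23  ] [ 292.443  -111.7737  -44.706 ]
0.1 [ 674.5686 -201.9834  187.948 ] [ 254.0577 -123.0241 -113.988 ]
0.04 [ 645.7796 -210.4212  135.9865] [ 225.2688 -131.4619 -165.9495]
0.02 [ 636.1833 -213.2337  118.666 ] [ 215.6725 -134.2745 -183.27  ]
0 [ 626.587  -216.0463  101.3454] [ 206.0761 -137.0871 -200.5905]
cover origin in box mm [ 237.2839 -190.1467   93.986 ]
```

```bash
python3 -m pendant '[{"dx":30,"dy":-11,"dz":10,"ax":0.008,"ay":0.053,"az":0.084,"hand":-1},{"dx":60,"dy":-22,"dz":15,"ax":0.016,"ay":0.107,"az":0.169,"hand":-1},{"dx":90,"dy":-33,"dz":20,"ax":0.024,"ay":0.16,"az":0.253,"hand":-1},{"dx":120,"dy":-45,"dz":20,"ax":0.032,"ay":0.213,"az":0.338,"hand":-1},{"dx":150,"dy":-56,"dz":15,"ax":0.04,"ay":0.267,"az":0.422,"hand":-1},{"dx":180,"dy":-67,"dz":10,"ax":0.048,"ay":0.32,"az":0.507,"hand":-1},{"dx":210,"dy":-79,"dz":0,"ax":0.055,"ay":0.374,"az":0.591,"hand":-1},{"dx":240,"dy":-90,"dz":-10,"ax":0.063,"ay":0.427,"az":0.676,"hand":-1},{"dx":265,"dy":-101,"dz":-25,"ax":0.071,"ay":0.48,"az":0.76,"hand":-1},{"dx":292,"dy":-112,"dz":-45,"ax":0.079,"ay":0.534,"az":0.8445,"hand":-1},{"dx":292,"dy":-112,"dz":-45,"ax":0.079,"ay":0.534,"az":0.8445,"hand":-1},{"dx":292,"dy":-112,"dz":-45,"ax":0.079,"ay":0.534,"az":0.8445,"hand":-1},{"dx":292,"dy":-112,"dz":-45,"ax":0.079,"ay":0.534,"az":0.8445,"hand":-1},{"dx":292,"dy":-112,"dz":-45,"ax":0.079,"ay":0.534,"az":0.8445,"hand":-1},{"dx":292,"dy":-112,"dz":-45,"ax":0.079,"ay":0.534,"az":0.8445,"hand":-1}]'
python3 - <<'E'
from tgt import *
exec(open('tgt.py').read().split("__main__':")[1].replace('\n    ','\n'))
w=capture('wrist');c=cam('wrist',T)
m=cv2.inRange(cv2.cvtColor(w,cv2.COLOR_BGR2HSV),(100,90,30),(130,255,255))
ks,hi=cv2.findContours(m,cv2.RETR_CCOMP,cv2.CHAIN_APPROX_NONE);V=np.linalg.inv(T)
for z in(-.0021,):
  for k,h in zip(ks,hi[0]):
    a=cv2.contourArea(k);q=onplane(c,k[:,0],(T@[0,0,z,1])[:3],T[:3,2])@V[:3,:3].T+V[:3,3]
    if a>3000 or (h[3]>=0 and a>150): print(a,cv2.boundingRect(k),q.min(0),q.max(0))
E
```

```text
time_s: 8.75
eef_pos: [0.7118, -0.1915, 0.2591]
tcp_rot: [-2.621, 0.002, 1.855]
ft_force: [-0.3, 0.6, -2.4]
opening: 0.0105
grasp_force: 79.0
rotvec [0.0014 0.0033 0.0013] obs [ 711.7753 -191.5412  259.1273]
0.18 [ 712.9538 -190.733   257.23  ] [ 1.1785  0.8082 -1.8973]
0.1 [ 674.5686 -201.9834  187.948 ] [-37.2068 -10.4422 -71.1793]
0.04 [ 645.7796 -210.4212  135.9865] [ -65.9957  -18.8799 -123.1409]
0.02 [ 636.1833 -213.2337  118.666 ] [ -75.5921  -21.6925 -140.4614]
0 [ 626.587  -216.0463  101.3454] [ -85.1884  -24.5051 -157.7819]
cover origin in box mm [  2.1208   0.4452 180.963 ]
7363.0 (471, 195, 101, 100) [-0.0357  0.0846 -0.0021] [ 0.0262  0.1467 -0.0021]
58392.5 (167, 56, 311, 245) [-0.0389 -0.0745 -0.0021] [ 0.0951  0.0749 -0.0021]
675.0 (307, 78, 30, 31) [ 0.0708 -0.0067 -0.0021] [ 0.0848  0.0074 -0.0021]
```

```bash
python3 -m pendant '[{"dx":-12,"dy":-3,"dz":-22,"ax":0.001,"ay":0.003,"az":0.001,"hand":-1},{"dx":-28,"dy":-8,"dz":-52,"ax":0.001,"ay":0.003,"az":0.001,"hand":-1},{"dx":-42,"dy":-12,"dz":-80,"ax":0.001,"ay":0.003,"az":0.001,"hand":-1},{"dx":-55,"dy":-16,"dz":-103,"ax":0.001,"ay":0.003,"az":0.001,"hand":-1},{"dx":-66,"dy":-19,"dz":-123,"ax":0.001,"ay":0.003,"az":0.001,"hand":-1},{"dx":-74,"dy":-21,"dz":-137,"ax":0.001,"ay":0.003,"az":0.001,"hand":-1},{"dx":-74,"dy":-21,"dz":-137,"ax":0.001,"ay":0.003,"az":0.001,"hand":-1},{"dx":-74,"dy":-21,"dz":-137,"ax":0.001,"ay":0.003,"az":0.001,"hand":-1},{"dx":-74,"dy":-21,"dz":-137,"ax":0.001,"ay":0.003,"az":0.001,"hand":-1},{"dx":-74,"dy":-21,"dz":-137,"ax":0.001,"ay":0.003,"az":0.001,"hand":-1}]'
sed -i 's/-.0005,-.0006,.0019/-.0003,0,.0019/' tgt.py
python3 tgt.py
python3 - <<'E'
from tgt import *
T=pose();w=capture('wrist');c=cam('wrist',T)
# far hole (tool +x = box -y): what is seen through it
p=proj(c,[(B@[0,-.078,h,1])[:3] for h in(0,.014)]);print('pinR foot/tip px',p, 'hole px',proj(c,(T@[.0777,0,-.0021,1])[:3]))
u,v=np.round(p[1]).astype(int)
cv2.imwrite('pics/w7.png',w)
for row in w[78:112:2,302:342:2].sum(2)//3: print(' '.join('%3d'%x for x in row))
E
```

```text
time_s: 9.8
eef_pos: [0.6388, -0.2126, 0.121]
tcp_rot: [-2.617, -0.0, 1.856]
ft_force: [-0.5, -0.3, -3.6]
opening: 0.0104
grasp_force: 78.9
rotvec [ 0.0001 -0.0011 -0.0001] obs [ 638.8247 -212.5927  121.0425]
0.18 [ 712.5114 -191.0711  257.53  ] [ 73.6868  21.5217 136.4875]
0.1 [ 674.1262 -202.3214  188.248 ] [35.3015 10.2713 67.2055]
0.04 [ 645.3372 -210.7592  136.2865] [ 6.5125  1.8335 15.244 ]
0.02 [ 635.7409 -213.5718  118.966 ] [-3.0838 -0.9791 -2.0765]
0 [ 626.1446 -216.3844  101.6454] [-12.6801  -3.7917 -19.397 ]
cover origin in box mm [-1.7611 -0.0724 23.4156]
pinR foot/tip px [[317.5569  94.807 ]
 [317.3303  94.2369]] hole px [[320.6776  93.4402]]
142 142 143 143 142 115  75  75  69 100 105  80 106 112 139 144 145 143 146 145
143 141 143 144 116  78 136 219 220 218 218 219 219 147 123 134 145 145 144 144
142 142 142 129  80  86 128 128 128 126 127 129 218 222 152 130 140 142 142 144
142 144 144  81  94  64  69 127 127  67  68 125 127  96 126 149 140 145 144 145
143 145 116  71  67  69  68  68  73  72  68  67  69  66  90 124 119 142 142 142
145 145  84  67  67  69 103 125 118
[... 224 characters left out ...]
 152 154 150 149 149 130 102 100  71  67  73 120 149 141 145
145 141  96  68  68 149 152 150 149 189 120  98  95  70  69  70 122 151 140 144
142 142 111  69  67 138 141 137 143 199 100  92  81  69  68  72 145 153 143 143
144 140 137 104  68  90 131 124 109  99  96  90  67  68  67 101 156 145 140 145
141 143 143 118 102  66  85 107  99  94  86  68  65  64  69 151 153 141 141 147
143 142 145 144 120 106  65  68  70  67  70  66  68  67 138 158 145 145 144 144
145 144 144 143 144 128 116  90  66  71  70  67  98 138 150 143 143 142 142 147
144 143 143 145 142 141 136 130 132 131 136 147 147 145 142 143 143 143 144 146
144 144 142 143 143 142 142 140 142 141 142 141 141 141 142 141 142 141 142 143
```

Through the far hole the pin shows about 1 px from the hole's centre, so it's well aligned. I'll go down slowly to about 4 mm above the face.

```bash
python3 -m pendant '[{"dx":-3,"dy":-1,"dz":-3,"ax":0,"ay":-0.001,"az":0,"hand":-1},{"dx":-4.5,"dy":-1.3,"dz":-6,"ax":0,"ay":-0.001,"az":0,"hand":-1},{"dx":-6,"dy":-1.7,"dz":-8.6,"ax":0,"ay":-0.001,"az":0,"hand":-1},{"dx":-7.5,"dy":-2.2,"dz":-11.2,"ax":0,"ay":-0.001,"az":0,"hand":-1},{"dx":-9,"dy":-2.6,"dz":-13.8,"ax":0,"ay":-0.001,"az":0,"hand":-1},{"dx":-10.3,"dy":-3,"dz":-16.2,"ax":0,"ay":-0.001,"az":0,"hand":-1},{"dx":-10.3,"dy":-3,"dz":-16.2,"ax":0,"ay":-0.001,"az":0,"hand":-1},{"dx":-10.3,"dy":-3,"dz":-16.2,"ax":0,"ay":-0.001,"az":0,"hand":-1}]'
python3 tgt.py|tail -2
```

```text
time_s: 10.65
eef_pos: [0.6279, -0.2157, 0.1038]
tcp_rot: [-2.616, -0.001, 1.856]
ft_force: [0.0, -0.6, -4.5]
opening: 0.0104
grasp_force: 78.9
0 [ 626.1446 -216.3844  101.6454] [-1.7256 -0.7217 -2.1767]
cover origin in box mm [-0.5187 -0.2083  2.8144]
```

```bash
python3 -m pendant '[{"dx":-0.5,"dy":-0.15,"dz":-0.9,"ax":0,"ay":0,"az":0,"hand":-1},{"dx":-1,"dy":-0.3,"dz":-1.7,"ax":0,"ay":0,"az":0,"hand":-1},{"dx":-1.2,"dy":-0.4,"dz":-2.2,"ax":0,"ay":0,"az":0,"hand":-1},{"dx":-1.2,"dy":-0.4,"dz":-2.2,"ax":0,"ay":0,"az":0,"hand":-1},{"dx":-1.2,"dy":-0.4,"dz":-2.2,"ax":0,"ay":0,"az":0,"hand":-1}]'
python3 tgt.py|tail -1
```

```text
time_s: 11.15
eef_pos: [0.6267, -0.216, 0.1017]
tcp_rot: [-2.617, -0.001, 1.856]
ft_force: [0.3, 0.8, -2.9]
opening: 0.0102
grasp_force: 79.1
cover origin in box mm [-0.543  -0.1884  0.339 ]
```

```bash
python3 -m pendant '[{"dx":-0.3,"dy":-0.1,"dz":-0.5,"ax":0,"ay":0,"az":0,"hand":-1},{"dx":-0.5,"dy":-0.15,"dz":-0.9,"ax":0,"ay":0,"az":0,"hand":-1},{"dx":-0.5,"dy":-0.15,"dz":-0.9,"ax":0,"ay":0,"az":0,"hand":-1},{"dx":-0.5,"dy":-0.15,"dz":-0.9,"ax":0,"ay":0,"az":0,"hand":-1}]'
python3 tgt.py|tail -1
```

```text
time_s: 11.55
eef_pos: [0.6268, -0.2161, 0.1016]
tcp_rot: [-2.618, 0.0, 1.856]
ft_force: [5.5, 2.0, 4.4]
opening: 0.0104
grasp_force: 80.2
cover origin in box mm [-0.6138 -0.1376  0.2915]
```

There's a contact of about 7 N square to the face, with the cover home at (-0.6, -0.1, 0.3) mm. I'll release, check, and retreat along the face normal.

```bash
python3 -m pendant '[{"dx":0.3,"dy":0.1,"dz":0.6,"ax":0,"ay":0,"az":0,"hand":-1},{"dx":0.3,"dy":0.1,"dz":0.6,"ax":0,"ay":0,"az":0,"hand":-0.5},{"dx":0.3,"dy":0.1,"dz":0.6,"ax":0,"ay":0,"az":0,"hand":-0.4},{"dx":0.3,"dy":0.1,"dz":0.6,"ax":0,"ay":0,"az":0,"hand":-0.4},{"dx":0.3,"dy":0.1,"dz":0.6,"ax":0,"ay":0,"az":0,"hand":-0.4},{"dx":3,"dy":1,"dz":6,"ax":0,"ay":0,"az":0,"hand":-0.4},{"dx":8,"dy":2.4,"dz":15,"ax":0,"ay":0,"az":0,"hand":-0.4},{"dx":16,"dy":4.8,"dz":29,"ax":0,"ay":0,"az":0,"hand":-0.4},{"dx":28,"dy":8,"dz":50,"ax":0,"ay":0,"az":0,"hand":-0.4},{"dx":43,"dy":13,"dz":78,"ax":0,"ay":0,"az":0,"hand":-0.4},{"dx":58,"dy":17,"dz":104,"ax":0,"ay":0,"az":0,"hand":-0.4},{"dx":72,"dy":21,"dz":130,"ax":0,"ay":0,"az":0,"hand":-0.4},{"dx":72,"dy":21,"dz":130,"ax":0,"ay":0,"az":0,"hand":-0.4},{"dx":72,"dy":21,"dz":130,"ax":0,"ay":0,"az":0,"hand":-0.4}]'
cat > chk.py <<'E'
from h import *
np.set_printoptions(precision=4,suppress=True)
B=np.load('B.npy');T=pose();w=capture('wrist');cv2.imwrite('pics/chk.png',w);c=cam('wrist',T);V=np.linalg.inv(B)
hsv=cv2.cvtColor(w,cv2.COLOR_BGR2HSV);m=cv2.inRange(hsv,(100,90,30),(130,255,255))
ks,hi=cv2.findContours(m,cv2.RETR_CCOMP,cv2.CHAIN_APPROX_NONE)
for k,h in zip(ks,hi[0]):
    a=cv2.contourArea(k);q=(onplane(c,k[:,0],(B@[0,0,.004,1])[:3],B[:3,2])@V[:3,:3].T+V[:3,3])*1000
    if a>3000 or (h[3]>=0 and a>25): print(a,cv2.boundingRect(k),q.min(0)[:2],q.max(0)[:2])
m=cv2.inRange(hsv,(0,150,80),(8,255,255))|cv2.inRange(hsv,(172,150,80),(180,255,255));n,l,s,ce=cv2.connectedComponentsWithStats(m)
for i in range(1,n):
    if s[i,4]>60: print('red',ce[i],s[i],(V@np.r_[onplane(c,[ce[i]],(B@[0,0,.028,1])[:3],B[:3,2])[0],1])[:3]*1000)
E
python3 chk.py; python3 -c "
from tgt import *
print(r.get_obs()['joint_positions'])"
```

```text
time_s: 12.95
eef_pos: [0.6987, -0.195, 0.2313]
tcp_rot: [-2.618, -0.0, 1.856]
ft_force: [0.3, -0.8, -0.3]
opening: 0.0261
grasp_force: 0.0
9444.5 (485, 204, 114, 113) [-322.877    26.9951] [-181.5119  167.7925]
26297.5 (243, 78, 162, 185) [-78.6636 -95.6964] [71.6491 93.3224]
1995.5 (313, 121, 22, 135) [-13.7854 -56.5635] [ 7.2399 84.6293]
188.5 (315, 89, 17, 17) [-10.5449 -85.7513] [  4.4695 -71.3294]
red [218.4111 201.5972] [208 191  22  22 360] [96.4215 16.4936 28.    ]
red [418.5924 233.6957] [408 222  23  24 368] [-96.8616  49.6615  28.    ]
[-0.2058  0.5416  0.9472 -0.2781  2.1083 -0.5788]
```

View pics/chk.png

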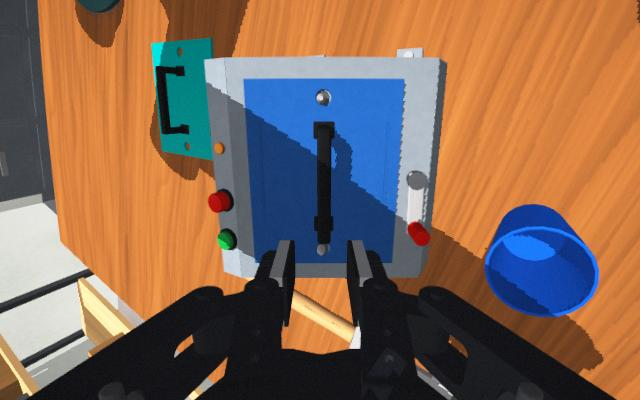

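The view shows the cover flat on its seat, with both pins through its holes at (323,97) and (322,248). The knob is at (418,233), box (-97, 50) mm. I'll turn the tool 90° and move above the knob.

```bash
python3 -m pendant '[{"dx":5,"dy":-3,"dz":-10,"ax":-0.069,"ay":-0.02,"az":-0.124,"hand":-0.3},{"dx":10,"dy":-7,"dz":-20,"ax":-0.137,"ay":-0.04,"az":-0.247,"hand":-0.3},{"dx":15,"dy":-10,"dz":-32,"ax":-0.206,"ay":-0.06,"az":-0.371,"hand":-0.3},{"dx":20,"dy":-13,"dz":-43,"ax":-0.274,"ay":-0.08,"az":-0.495,"hand":-0.3},{"dx":25,"dy":-17,"dz":-54,"ax":-0.343,"ay":-0.1,"az":-0.618,"hand":-0.3},{"dx":30,"dy":-20,"dz":-65,"ax":-0.411,"ay":-0.12,"az":-0.742,"hand":-0.3},{"dx":35,"dy":-23,"dz":-76,"ax":-0.48,"ay":-0.141,"az":-0.866,"hand":-0.3},{"dx":40,"dy":-27,"dz":-87,"ax":-0.548,"ay":-0.161,"az":-0.989,"hand":-0.3},{"dx":45,"dy":-30,"dz":-98,"ax":-0.617,"ay":-0.181,"az":-1.113,"hand":-0.3},{"dx":50,"dy":-33,"dz":-109,"ax":-0.685,"ay":-0.201,"az":-1.237,"hand":-0.3},{"dx":55,"dy":-36.5,"dz":-119,"ax":-0.754,"ay":-0.221,"az":-1.36,"hand":-0.3},{"dx":55,"dy":-36.5,"dz":-119,"ax":-0.754,"ay":-0.221,"az":-1.36,"hand":-0.3},{"dx":55,"dy":-36.5,"dz":-119,"ax":-0.754,"ay":-0.221,"az":-1.36,"hand":-0.3},{"dx":55,"dy":-36.5,"dz":-119,"ax":-0.754,"ay":-0.221,"az":-1.36,"hand":-0.3},{"dx":55,"dy":-36.5,"dz":-119,"ax":-0.754,"ay":-0.221,"az":-1.36,"hand":-0.3}]'
cat > kn.py <<'E'
from h import *
np.set_printoptions(precision=1,suppress=True)
B=np.load('B.npy');T=pose();P=np.linalg.inv(B)@T
print('tcp in box',P[:3,3]*1000);print('axes',P[:3,:3].round(3).tolist())
t0=P[:3,3]*1000
def mv(x,y,h): return B[:3,:3]@(np.array([x,y,h])-t0)
E
python3 - <<'E'
from kn import *
for h in(40,10,0,-4): print(h,mv(-97,50,h))
E
```

```text
time_s: 14.5
eef_pos: [0.7531, -0.2316, 0.1125]
tcp_rot: [-3.139, 0.523, 0.288]
ft_force: [-0.7, 0.4, 0.3]
opening: 0.03
grasp_force: 0.0
tcp in box [-96.4  50.   70.1]
axes [[-1.0, -0.002, -0.001], [-0.002, 1.0, -0.001], [0.001, -0.001, -1.0]]
40 [-14.   -4.1 -26.4]
10 [-28.4  -8.3 -52.4]
0 [-33.2  -9.7 -61. ]
-4 [-35.1 -10.3 -64.5]
```

```bash
python3 -m pendant '[{"dx":-7,"dy":-2,"dz":-13,"ax":0,"ay":0,"az":0,"hand":-0.3},{"dx":-14,"dy":-4,"dz":-26,"ax":0,"ay":0,"az":0,"hand":-0.3},{"dx":-21,"dy":-6,"dz":-39,"ax":0,"ay":0,"az":0,"hand":-0.3},{"dx":-26,"dy":-7.5,"dz":-48,"ax":0,"ay":0,"az":0,"hand":-0.3},{"dx":-30,"dy":-8.7,"dz":-55,"ax":0,"ay":0,"az":0,"hand":-0.3},{"dx":-33,"dy":-9.7,"dz":-61,"ax":0,"ay":0,"az":0,"hand":-0.3},{"dx":-33,"dy":-9.7,"dz":-61,"ax":0,"ay":0,"az":0,"hand":-0.3}]'
python3 -m pendant '[{"dx":-2,"dy":-0.6,"dz":-3.5,"ax":0,"ay":0,"az":0,"hand":-0.3},{"dx":-2,"dy":-0.6,"dz":-3.5,"ax":0,"ay":0,"az":0,"hand":-1},{"dx":-2,"dy":-0.6,"dz":-3.5,"ax":0,"ay":0,"az":0,"hand":-1},{"dx":-2,"dy":-0.6,"dz":-3.5,"ax":0,"ay":0,"az":0,"hand":-1},{"dx":-2,"dy":-0.6,"dz":-3.5,"ax":0,"ay":0,"az":0,"hand":-1},{"dx":-2,"dy":-0.6,"dz":-3.5,"ax":0,"ay":0,"az":0,"hand":-1}]' 35
python3 - <<'E'
from kn import *
import numpy as np
for a in np.arange(1.4,-.01,-.2).tolist()+[0,-.06]: print('%.2f'%a,mv(-95+50*np.cos(a),50*np.sin(a),t0[2]))
E
```

```text
time_s: 15.2
eef_pos: [0.7198, -0.2415, 0.0501]
tcp_rot: [-3.14, 0.524, 0.286]
ft_force: [-0.5, 0.4, -0.5]
opening: 0.0298
grasp_force: 0.0
time_s: 15.8
eef_pos: [0.7183, -0.2421, 0.0473]
tcp_rot: [-3.14, 0.523, 0.286]
ft_force: [-0.4, -1.0, -0.8]
opening: 0.0147
grasp_force: 34.4
tcp in box [-97.5  50.3  -4.6]
axes [[-1.0, -0.0, -0.001], [-0.0, 1.0, -0.001], [0.001, -0.001, -1.0]]
1.40 [-9.4 -1.7  5.5]
1.20 [-18.2  -1.5  10.3]
1.00 [-26.8   0.7  14.8]
0.80 [-35.1   4.7  18.7]
0.60 [-42.6  10.5  21.9]
0.40 [-49.   17.7  24.3]
0.20 [-54.2  26.2  25.8]
0.00 [-57.8  35.5  26.3]
0.00 [-57.8  35.5  26.3]
-0.06 [-58.5  38.4  26.2]
```

Knob gripped (14.7 mm, 34 N). I'll swing it along the arc.

```bash
python3 -m pendant '[{"dx":-5,"dy":-1.2,"dz":3,"ax":0,"ay":0,"az":0,"hand":-1},{"dx":-9.4,"dy":-1.7,"dz":5.5,"ax":0,"ay":0,"az":0,"hand":-1},{"dx":-13.8,"dy":-1.7,"dz":8,"ax":0,"ay":0,"az":0,"hand":-1},{"dx":-18.2,"dy":-1.5,"dz":10.3,"ax":0,"ay":0,"az":0,"hand":-1},{"dx":-22.5,"dy":-0.6,"dz":12.6,"ax":0,"ay":0,"az":0,"hand":-1},{"dx":-26.8,"dy":0.7,"dz":14.8,"ax":0,"ay":0,"az":0,"hand":-1},{"dx":-31,"dy":2.5,"dz":16.9,"ax":0,"ay":0,"az":0,"hand":-1},{"dx":-35.1,"dy":4.7,"dz":18.7,"ax":0,"ay":0,"az":0,"hand":-1},{"dx":-39,"dy":7.4,"dz":20.4,"ax":0,"ay":0,"az":0,"hand":-1},{"dx":-42.6,"dy":10.5,"dz":21.9,"ax":0,"ay":0,"az":0,"hand":-1},{"dx":-46,"dy":14,"dz":23.2,"ax":0,"ay":0,"az":0,"hand":-1},{"dx":-49,"dy":17.7,"dz":24.3,"ax":0,"ay":0,"az":0,"hand":-1},{"dx":-51.7,"dy":21.8,"dz":25.1,"ax":0,"ay":0,"az":0,"hand":-1},{"dx":-54.2,"dy":26.2,"dz":25.8,"ax":0,"ay":0,"az":0,"hand":-1},{"dx":-56.2,"dy":30.8,"dz":26.2,"ax":0,"ay":0,"az":0,"hand":-1},{"dx":-57.5,"dy":34.5,"dz":26.3,"ax":0,"ay":0,"az":0,"hand":-1},{"dx":-57.5,"dy":34.5,"dz":26.3,"ax":0,"ay":0,"az":0,"hand":-1},{"dx":-57.5,"dy":34.5,"dz":26.3,"ax":0,"ay":0,"az":0,"hand":-1}]'
python3 kn.py
```

```text
time_s: 17.6
eef_pos: [0.6596, -0.2081, 0.0745]
tcp_rot: [-3.141, 0.526, 0.284]
ft_force: [-11.7, -3.3, 6.3]
opening: 0.0146
grasp_force: 35.5
tcp in box [-43.4   1.1  -4.4]
axes [[-1.0, 0.001, 0.002], [0.001, 1.0, -0.001], [-0.002, -0.001, -1.0]]
```

```bash
python3 -m pendant '[{"dx":-2.1,"dy":-0.6,"dz":1.2,"ax":0,"ay":0,"az":0,"hand":-1},{"dx":-2.5,"dy":0.8,"dz":1.2,"ax":0,"ay":0,"az":0,"hand":-1},{"dx":-2.9,"dy":2.3,"dz":1.2,"ax":0,"ay":0,"az":0,"hand":-1},{"dx":-2.9,"dy":2.3,"dz":1.2,"ax":0,"ay":0,"az":0,"hand":-1},{"dx":-2.9,"dy":2.3,"dz":1.2,"ax":0,"ay":0,"az":0,"hand":-1}]'
python3 kn.py|head -1
```

```text
time_s: 18.1
eef_pos: [0.6588, -0.207, 0.0746]
tcp_rot: [3.139, 0.521, 0.284]
ft_force: [10.5, -16.5, -5.3]
opening: 0.0148
grasp_force: 35.6
tcp in box [-42.9  -0.1  -4.6]
```

At the stop: 19 N reaction along +y. I'll ease off, release and retreat.

```bash
python3 -m pendant '[{"dx":0.5,"dy":-0.9,"dz":0,"ax":0,"ay":0,"az":0,"hand":-1},{"dx":0.5,"dy":-0.9,"dz":0,"ax":0,"ay":0,"az":0,"hand":-0.3},{"dx":0.5,"dy":-0.9,"dz":0,"ax":0,"ay":0,"az":0,"hand":-0.3},{"dx":0.5,"dy":-0.9,"dz":0,"ax":0,"ay":0,"az":0,"hand":-0.3},{"dx":0.5,"dy":-0.9,"dz":0,"ax":0,"ay":0,"az":0,"hand":-0.3},{"dx":5,"dy":0.4,"dz":9,"ax":0,"ay":0,"az":0,"hand":-0.3},{"dx":15,"dy":3,"dz":26,"ax":0,"ay":0,"az":0,"hand":-0.3},{"dx":29,"dy":7.5,"dz":52,"ax":0,"ay":0,"az":0,"hand":-0.3},{"dx":48,"dy":13,"dz":87,"ax":0,"ay":0,"az":0,"hand":-0.3},{"dx":67,"dy":19,"dz":121,"ax":0,"ay":0,"az":0,"hand":-0.3},{"dx":91,"dy":26,"dz":165,"ax":0,"ay":0,"az":0,"hand":-0.3},{"dx":91,"dy":26,"dz":165,"ax":0,"ay":0,"az":0,"hand":-0.3},{"dx":91,"dy":26,"dz":165,"ax":0,"ay":0,"az":0,"hand":-0.3},{"dx":91,"dy":26,"dz":165,"ax":0,"ay":0,"az":0,"hand":-0.3}]'
python3 chk.py
python3 - <<'E'
from h import *
B=np.load('B.npy');V=np.linalg.inv(B);np.set_printoptions(precision=1,suppress=True)
c=cam('wrist');print('knob top/base expected',proj(c,[(B@[-.045,0,.040,1])[:3],(B@[-.045,0,.012,1])[:3]]))
for n in('scene','top'):
    w=capture(n);cv2.imwrite(f'pics/{n}_end.png',w);c=cam(n);hsv=cv2.cvtColor(w,cv2.COLOR_BGR2HSV)
    m=cv2.inRange(hsv,(0,150,80),(8,255,255))|cv2.inRange(hsv,(172,150,80),(180,255,255));k,l,s,ce=cv2.connectedComponentsWithStats(m)
    e=proj(c,[(B@[-.045,0,.026,1])[:3]])[0];print(n,'expected knob',e,[(ce[i],s[i,4]) for i in range(1,k) if s[i,4]>8 and np.linalg.norm(ce[i]-e)<30])
E
```

```text
time_s: 19.5
eef_pos: [0.7485, -0.1791, 0.2387]
tcp_rot: [-3.139, 0.525, 0.286]
ft_force: [0.1, -0.3, 0.1]
opening: 0.0299
grasp_force: 0.0
18934.5 (234, 138, 177, 126) [-78.7462 -95.5763] [70.5053 94.5296]
129.5 (384, 198, 13, 15) [-11.5475  69.7545] [ 5.1954 83.9236]
124.0 (248, 198, 13, 15) [-11.4684 -84.8297] [  5.2831 -70.92  ]
1634.5 (270, 196, 105, 28) [-13.88   -60.4923] [18.6759 59.3832]
6107.5 (346, 0, 112, 70) [-212.5882   22.6068] [-148.1407  130.8334]
red [595.5853 236.4772] [  526   145   114   165 12007] [ 26.5271 308.5885  28.    ]
red [322.7893 172.5868] [315 163  16  20 242] [-45.9437   0.0834  28.    ]
red [342.4118 287.1597] [334 279  18  17 238] [88.3258 22.9354 28.    ]
knob top/base expected [[322.8 176. ]
 [322.7 170.2]]
scene expected knob [231.5 208.2] [(array([230.5, 207.5]), np.int32(26))]
top expected knob [393.9 135.7] []
```

```bash
python3 -c "
from rig import r
print(r.hand_in())"
```

```text
the job is handed in; nothing more can be done
None
```

The blue cover is back on the sloping face, flat with both pins through its holes; the keeper is round at its stop, pointing straight up the slope over the lower edge; the job was handed in at about 20 s, with no verdict returned.

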